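Refit the control knob of a gas hob and hold it in

ROBOT

A 6-joint arm with a two-finger parallel gripper is mounted at the origin on a cart in front of the work surface, level with it; the furniture and walls round the work are solid. World frame = base frame: x ahead of the robot, y to its left, z up, the work surface at z = 0. Lengths are in m, angles in rad, forces in N, time in s.
With the tool pointing down it reaches from about 0.325 to 0.775 m from the base axis. Payload 5.5 kg.
Tool frame: the origin (TCP) lies midway between the tips of the shut fingers; the grasp point (between the pads) lies 19 mm behind it (arm.grip_depth is the distance from the TCP to the grasp point, in m); z points along the fingers, y is the line along which they close (so a half turn about z gives the same grasp; the last joint's range is limited). The gripper opens to 85 mm and grips with 20 to 120 N. Pads are 22 mm wide; open, the fingers measure 114 mm over their backs; the gripper's body (76 mm by 85 mm) begins 54 mm behind the grasp point. The pads swing forward as they close: fully open they stand 13 mm farther back than shut.
Start: joints at [-1.367, 0.091, 1.231, -0, 1.82, -0.057], TCP at [0.155, -0.58, 0.203] pointing down, gripper open.
Joint ranges: [-2.87, 2.87], [-0.86, 2.18], [0.17, 2.46], [-1.51, 4.65], [0.06, 2.69], [-2.65, 2.65]. Speed limits (rad/s): [2.57, 2.57, 3.01, 3.14, 3.14, 3.14].

INTERFACE

Orientations are given as a unit quaternion [w, x, y, z].
In Python, from plant import arm gives the robot as it stands.
- The arm moves only by the tool jog_arm, never from a script. Its argument "increments" is a list of rows, each a list of 4 numbers: the shift along the world's x, y, z in units of 0.05 m (1.0 is 0.05 m), then the turn about the world's z in units of 0.08 rad (1.0 is 0.08 rad). In form: [[dx, dy, dz, twist], ...]. A call has 1 to 12 rows; each row shifts and turns the commanded pose from where the row before left it; what a row does not reach is not made up. A row lasts 1/10 s, in which the tool goes at most 50 mm and 8.59 degrees, less where a joint would pass 70% of its speed; a pose out of reach is approached as far as the arm can. A call with a number of a shift or a turn outside -1 to 1 is refused whole. A call with a gripper value outside its range is refused whole. "claw" is the opening, from -1 (shut) to 1 (fully open), set as the call begins (left out, the last holds). The fingers move at their own pace and stop on an object; "squeeze" is the grip in N (left out, the last holds). Time passes only in rows, so rows that do not move let the fingers close. It gives the time, the measured TCP pose, the force, the opening and the grip force at its end, in the units of the state.
- arm.sense(): the state, without advancing time (a new reading comes with each control period).
- arm.camera(name): name is "side" or "top" or "wrist"; returns a dict with "image" (384x512x3 uint8, red, green, blue), "fx", "fy", "cx", "cy" (pixels), "eye" and "attitude" of the camera in the world. Camera axes: x right, y up, looking along -z (the intrinsics and any distortion apply to the point x, -y, -z); pixel columns grow to the right and rows downward; lengths in m; the calibration is good to about 2 mm. A picture is of the moment at which its call begins. There is no depth.
- arm.sign_off(): hands the job in; it is judged then, once.
The state is a dict: "time_s": time; "qpos": joint angles; "dq": joint speeds; "joint_torque": joint torques, N m; "position": TCP position; "ee_rot": TCP orientation; "contact_force": force on the tool from outside, world axes, zero at the start; "torque": the same for the moment, N m; "grip_width": finger opening in m; "grip_force": force on a finger pad.
Only numpy, scipy, OpenCV 4.12 (cv2) and the standard library are available. Lean on these libraries where they do the work, as an engineer would, in place of code of your own. Each camera call takes 0.05 s, during which the arm holds its last target. There are 200 camera calls.

TASK

The small gas hob has been cleaned and needs its control knob back. Turn the grey seal collar round the bare control spindle clockwise as far as it goes, to its locked mark, then turn the red knob to suit the flat on the spindle, push it fully on and press it right down to the end of its sprung travel. Finish with your gripper still on the knob, holding it pressed down so that I can look for the spark at the burner; do not let go, and leave the tins, jars and other things standing around it where they are.

Things in the scene. Friction and masses are not known exactly. Their poses are not given: they have to be found in the camera images.
- hob: portable one-burner gas hob, white flanks, stainless deck, 340 mm deep (x) by 270 mm wide (y); it does not move. Origin under its centre on the work surface, +x points from its front edge towards its burner, z up. The deck is 76 mm above the origin
- pan_support (a point): centre of the top of the black pan support round the burner, 177 mm square (a bar frame on four feet), its top 44 mm above the deck; nothing else on the deck stands higher. Its front bar is 103 mm from the control's axis; it does not move
- control (a point): point on the deck's surface on the vertical axis of the control (collar and spindle), 125 mm in front of the hob's origin; axes as the hob's
- collar (a joint): angle of the grey fluted seal collar, a captive ring round the spindle, 52 mm outside diameter: 0 = unlocked, grows CLOCKWISE seen from above, 1.22 rad = locked, against its stop. Starts between 0 and 0.3. Stiff (0.06 N m), it stays where it is left. Ramps draw it down 3.3 mm per rad: top 16 mm above the deck at 0, 12 mm at 1.22; its sides always reach the deck
- collar_index (a point): the white index line on the collar's top, 22 mm from the axis; at the lock it points to the printed padlock at the hob's front edge. While the collar is not locked it stands too high and stops the knob short of its full travel
- spindle_tip (a point): centre of the top of the bare steel valve spindle, on the control's axis, 33.5 mm above the deck while not pressed; axes as the hob's. The spindle is 14 mm in diameter with one flat along it, 2.5 mm from the axis on its -x side (facing the hob's front); 1 mm chamfer round the tip (0.5 mm on the flat). It cannot turn
- spindle (a joint): how far the spindle is pressed down, m: 0 = up, 0.006 = fully in, at its stop. A spring holds it up: it starts to move at 4 N and needs 9 N to stay fully in
- knob: loose red control knob, 100 to 200 g, standing upright on the work surface. Origin at the centre of its underside, z up, +x towards its white pointer line. Round skirt of 50 mm diameter, 16 mm high; on it a bar grip along x, 46 mm long, 13 mm wide (y), from 16 to 36 mm above the origin
- knob_bore (a point): centre of the end of the knob's D-shaped bore, which opens in the underside: 14 mm deep, 15.4 mm across the round, its flat 3.2 mm from the axis on the knob's -x side, mouth widened by 1 mm (flat: 0.5 mm). It goes on only with the knob's +x along the hob's +x: freely within about 6 degrees, not beyond 20; fully on, this point rests on the spindle's tip
- knob_pointer (a point): point on top of the knob's bar at the pointer end, 22 mm from the knob's axis, 36 mm above its underside
- spice_jar: bystander: spice jar with black cap, 52 mm square, 105 mm high; origin under its centre
- mill: bystander: small pepper mill, 44 mm across, 90 mm high; origin under its centre
- low_tin: bystander: flat ring-pull food tin, 86 mm across, 40 mm high; origin under its centre
Not all that is in view belongs to the job. Several things look just like the knob: the one meant starts farthest from the robot's base.

How it is judged:
By the outcome, as a careful person would: the job done as asked, in the order asked, and still so for the second after the job is handed in, while the arm keeps its last pose, push and grip.
It also fails if it takes over 54 s, if anything falls off the work surface, if the arm or the gripper's body presses on something with over 40 N, if the wrist force passes 120 N, or if a joint passes its speed limit or range.

## Working session

There is one attempt and no reset: what is moved stays moved. The work goes in short steps, Python scripts to look and compute and a tool call to move; the robot and the scene stay as the last step left them, time stands still between calls to the robot, and variables do not carry over. Pictures are saved under pics/ and viewed, at most 10 in all, crops included, and the job is handed in when it is done.

Besides the shell and the picture viewer there is one more tool, called after "Emit:" in YAML: its name, and indented under it one key for each argument. jog_arm: Moves the arm, as the interface text tells. Shifts and turns lie within -1 to 1; 1 stands for 0.05 m of shift or 0.08 rad of turn. Its arguments: {"type":"object","properties":{"increments":{"type":"array"},"claw":{"type":"number"},"squeeze":{"type":"number"}},"required":["increments"]}

```bash
mkdir -p pics; cat > h.py <<'E'
from plant import arm
import numpy as np, cv2
from scipy.spatial.transform import Rotation as R
def cam(n):
    c=arm.camera(n); return c
def save(c,name,box=None,s=1):
    im=c["image"][:,:,::-1]
    if box: im=im[box[1]:box[3],box[0]:box[2]]
    if s!=1: im=cv2.resize(im,None,fx=s,fy=s,interpolation=cv2.INTER_CUBIC)
    cv2.imwrite("pics/"+name+".png",im)
def rot(c):
    a=np.array(c["attitude"],float)
    return a if a.shape==(3,3) else R.from_quat(np.r_[a[1:],a[0]]).as_matrix()
def ray(c,u,v):
    d=np.array([(u-c["cx"])/c["fx"],-(v-c["cy"])/c["fy"],-1.])
    return np.array(c["eye"]),rot(c)@d
def plane(c,u,v,z):
    e,d=ray(c,u,v); return e+d*(z-e[2])/d[2]
def proj(c,p):
    q=rot(c).T@(np.array(p)-c["eye"]); return c["cx"]+c["fx"]*q[0]/-q[2], c["cy"]-c["fy"]*q[1]/-q[2]
E
python3 - <<'E'
from h import *
for n in("side","top"):
    c=cam(n); save(c,n+"0",s=1.5); print(n,{k:c[k] for k in c if k!="image"})
s=arm.sense(); print(s)
E
```

```text
side {'fx': 374.1376703670882, 'fy': 374.1376703670882, 'cx': 255.2994386750533, 'cy': 192.05809844489826, 'eye': array([0.39862885, 0.81671162, 0.52485117]), 'attitude': array([-0.0525923 , -0.03310333,  0.52973017,  0.84588662])}
top {'fx': 407.52551532423666, 'fy': 407.52551532423666, 'cx': 255.62954606654182, 'cy': 190.78084624503705, 'eye': array([ 0.37917676, -0.03090491,  1.12109283]), 'attitude': array([ 0.7111601 ,  0.03794915, -0.05475784, -0.69986624])}
{'time_s': 0.1, 'qpos': array([-1.36671266e+00,  9.17958258e-02,  1.23177483e+00,  6.65265681e-05,
        1.81981030e+00, -5.66803446e-02]), 'dq': array([ 0.001572  , -0.00236169, -0.00299263, -0.00072513,  0.00051372,
       -0.00100695]), 'joint_torque': array([ 3.14175624e-03, -4.60216963e+01, -4.19218326e+01, -7.30863962e-05,
        1.06494001e-02, -7.75247003e-06]), 'position': array([ 0.15466153, -0.57940533,  0.20155137]), 'ee_rot': array([-8.94098169e-04,  9.91510841e-01,  1.30020964e-01, -3.36836974e-05]), 'contact_force': array([ 0.13315788, -0.79875792,  0.00209666]), 'torque': array([ 0.03456769,  0.02980253, -0.0234358 ]), 'grip_force': 0.0, 'grip_width': 0.08540557859690875}
```

View pics/top0.png

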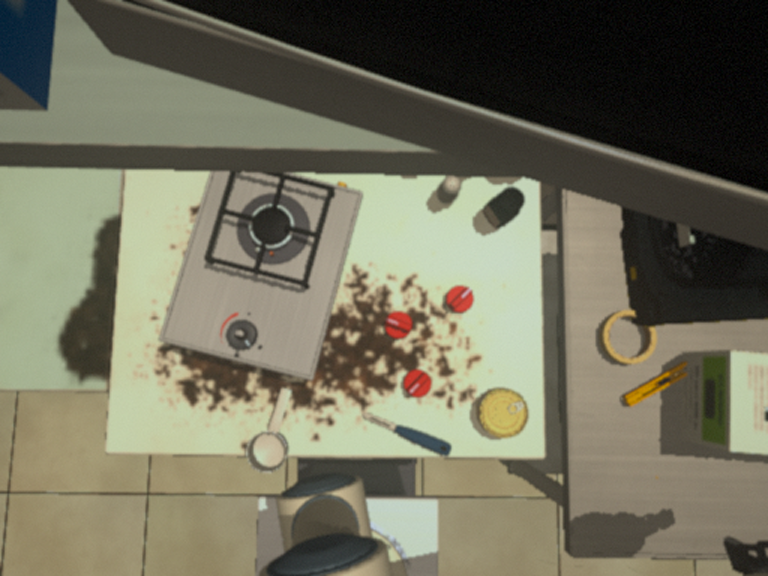

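View pics/side0.png

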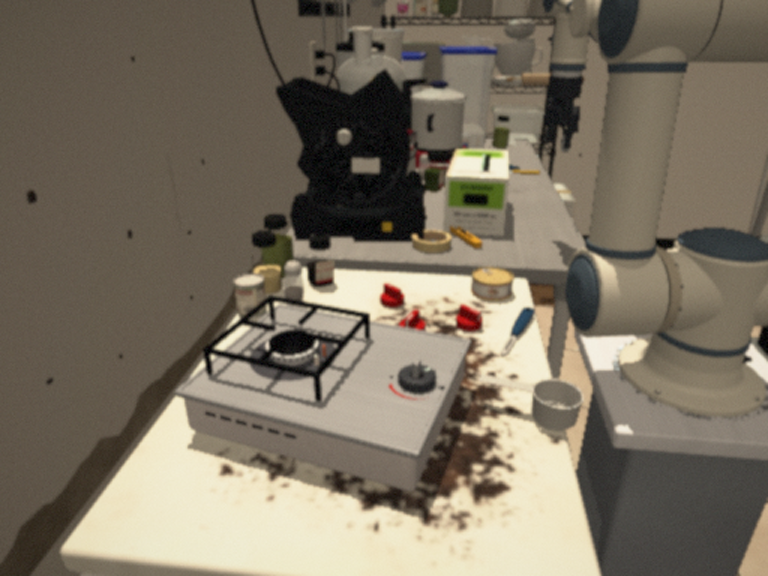

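The top view shows the hob at left, with the collar at about (241,335) in the 1.5x image. Three red knobs are at (459,299), (398,324) and (417,383), and the base is at the bottom near (330,530). Next I measure the knobs, collar and hob orientation.

```bash
python3 - <<'E'
from h import *
c=cam("top"); im=c["image"]; hsv=cv2.cvtColor(im,cv2.COLOR_RGB2HSV)
m=cv2.inRange(hsv,(0,140,80),(8,255,255))|cv2.inRange(hsv,(172,140,80),(180,255,255))
n,l,st,ce=cv2.connectedComponentsWithStats(m)
for i in range(1,n):
    if st[i,4]>40:
        cs,_=cv2.findContours(((l==i)*255).astype(np.uint8),cv2.RETR_EXTERNAL,cv2.CHAIN_APPROX_NONE)
        (u,v),r=cv2.minEnclosingCircle(cs[0]); p=plane(c,u,v,.016)
        print(st[i],(u,v),r,p,np.hypot(*p[:2]))
print(plane(c,241/1.5,335/1.5,.092))
# deck corners (front-left, front-right, right-back)
for q in((163,343),(309,380),(362,190)): print(plane(c,q[0]/1.5,q[1]/1.5,.076))
# pan support corners
for q in((207,260),(307,286),(333,192),(232,172)): print(plane(c,q[0]/1.5,q[1]/1.5,.12))
save(c,"topcrop1",(130,190,340,270),3.8)
a=c
E
```

```text
[298 191  17  17 199] (306.0, 199.0) 8.544103622436523 [ 0.50498669 -0.19440322  0.016     ] 0.5411138244203749
[257 208  18  18 238] (265.3636474609375, 216.09091186523438) 9.55636215209961 [ 0.45639516 -0.08361536  0.016     ] 0.463991451449834
[269 246  18  19 230] (277.6206970214844, 254.86207580566406) 9.241534233093262 [ 0.35282116 -0.11771077  0.016     ] 0.37193896588805464
[0.42869388 0.18246762 0.092     ]
[0.41393306 0.3161985  0.076     ]
[0.3555751  0.06840889 0.076     ]
[ 0.68734531 -0.0146085   0.076     ]
[0.54990344 0.2379584  0.12      ]
[0.50955826 0.07214392 0.12      ]
[0.6698464  0.03340912 0.12      ]
[0.70082985 0.20395984 0.12      ]
```

View pics/topcrop1.png

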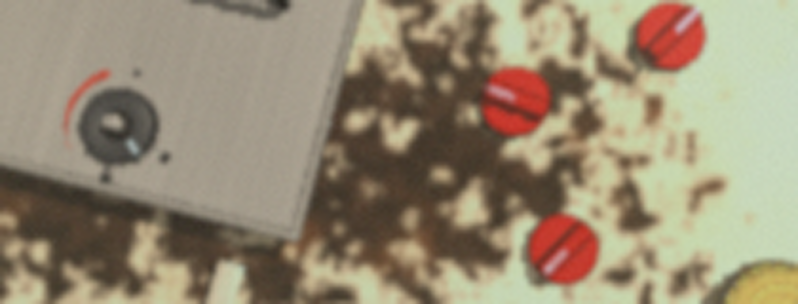

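The crop shows the collar at (118,126), its index at (134,147) pointing lower right, and the padlock at (105,178). That leaves about 0.9 rad clockwise to go. The target knob at (671,37) has its pointer to the upper right, a yaw of about -0.78. The hob's yaw is about -0.24. I'll move over the target knob first.

Emit:
jog_arm:
  increments:
    - [0.5,0.6,0.1,1]
    - [0.5,0.6,0.1,1]
    - [0.5,0.6,0.1,1]
    - [0.5,0.6,0.1,1]
    - [0.5,0.6,0.1,1]
    - [0.5,0.6,0.1,1]
    - [0.5,0.6,0.1,1]
    - [0.5,0.6,0.1,1]
    - [0.5,0.6,0.1,1]
    - [0.5,0.6,0.1,1]
    - [0.5,0.6,0.1,1]
    - [0.5,0.6,0.1,1]
  claw: 1

```text
time_s: 1.35
position: [0.4554, -0.2183, 0.2626]
ee_rot: [-0.0, 0.818, 0.575, -0.0]
contact_force: [-0.0, -0.6, 0.2]
grip_width: 0.0854
grip_force: 0.0
```

```bash
cat >> h.py <<'E'
def st():
    s=arm.sense(); q=s["ee_rot"]; T=R.from_quat(np.r_[q[1:],q[0]]).as_matrix()
    print("t",round(s["time_s"],2),"p",np.round(s["position"],4),"psi",round(np.arctan2(T[1,0],T[0,0]),3),"F",np.round(s["contact_force"],1),"M",np.round(s["torque"],2),"w",round(s["grip_width"],4),round(s["grip_force"],1),"q",np.round(s["qpos"],2))
def redmask(c):
    hsv=cv2.cvtColor(c["image"],cv2.COLOR_RGB2HSV)
    return cv2.inRange(hsv,(0,140,60),(8,255,255))|cv2.inRange(hsv,(172,140,60),(180,255,255))
E
python3 - <<'E'
from h import *
c=cam("wrist"); st(); save(c,"wr1",s=1.5); print({k:c[k] for k in c if k!="image"})
E
```

```text
t 1.4 p [ 0.4585 -0.2141  0.2631] psi 1.233 F [0.3 4.3 0.3] M [ 0.18 -0.02  0.01] w 0.0854 0.0 q [-0.51 -0.14  1.35  0.    1.93 -0.17]
{'fx': 283.7584622997534, 'fy': 283.7584622997534, 'cx': 254.28710871258357, 'cy': 188.67338143313705, 'eye': array([ 0.48277224, -0.14148555,  0.43385578]), 'attitude': array([ 0.9723182 , -0.15754107,  0.02676223, -0.17047557])}
```

View pics/wr1.png

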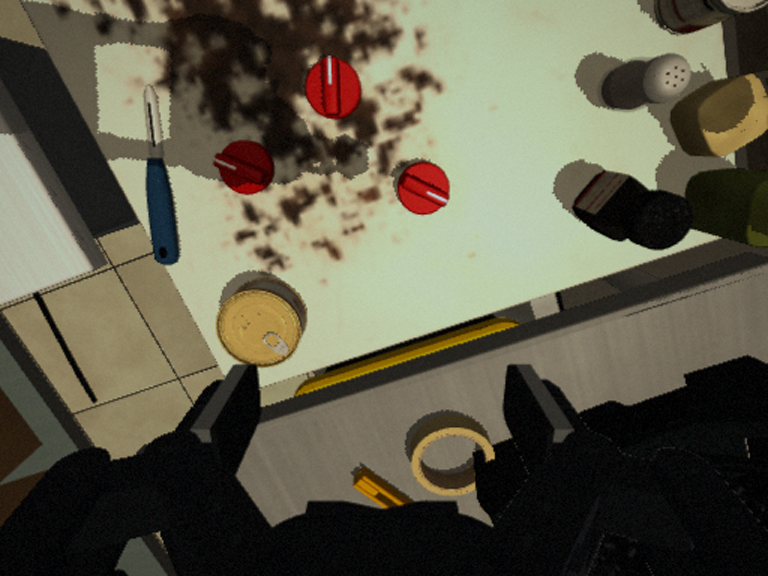

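The wrist view shows the target knob at (424,187), with its pointer ending at (447,205).

```bash
cat >> h.py <<'E'
def knob(c,near):
    m=redmask(c); n,l,s,ce=cv2.connectedComponentsWithStats(m)
    u0,v0=proj(c,[*near,.02])
    i=1+min(range(n-1),key=lambda k:np.hypot(*(ce[k+1]-[u0,v0]))+(1e4 if s[k+1,4]<40 else 0))
    x,y,w,h,_=s[i]; o=6
    cs,_=cv2.findContours(((l==i)*255).astype(np.uint8),0,1)
    (u,v),r=cv2.minEnclosingCircle(np.vstack(cs))
    hsv=cv2.cvtColor(c["image"],cv2.COLOR_RGB2HSV); cm=np.zeros(m.shape,np.uint8); cv2.circle(cm,(int(u),int(v)),int(r),255,-1)
    white=(hsv[:,:,1]<110)&(hsv[:,:,2]>150)&(cm>0)
    wp=np.argwhere(white)[:,::-1].mean(0) if white.any() else None
    return (u,v,r),wp
E
python3 - <<'E'
from h import *
c=cam("wrist"); st(); k,w=knob(c,(.505,-.194)); print(k,w)
for z in(.008,.016): print(plane(c,k[0],k[1],z))
a=plane(c,*w,.036); b=plane(c,k[0],k[1],.016); print(a,np.arctan2(*(a-b)[[1,0]]))
a=plane(c,405/1.5,178/1.5,.036);b=plane(c,447/1.5,205/1.5,.036);print(a,b,np.arctan2(*(b-a)[[1,0]]))
E
```

```text
t 1.45 p [ 0.4569 -0.2164  0.2628] psi 1.228 F [-0.3 -0.4  0.2] M [-0.03  0.04  0.02] w 0.0852 0.0 q [-0.51 -0.14  1.35  0.    1.93 -0.17]
(280.8705749511719, 129.22352600097656, 17.770103454589844) [288.8 134.9]
[ 0.50746323 -0.19585506  0.008     ]
[ 0.5070359  -0.19476136  0.016     ]
[ 0.51402456 -0.20311446  0.036     ] -0.8741007471177817
[ 0.49625265 -0.17353058  0.036     ] [ 0.5254206  -0.20971308  0.036     ] -0.8923261460334254
```

Emit:
jog_arm:
  increments:
    - [0,0.6,0.1,0.5]
    - [0,0.6,0.1,0.5]
    - [0,0.6,0,0.5]
    - [0,0.6,0,0.5]
    - [0,0.6,0,0.5]
    - [0,0.6,0,0.5]
    - [0,0.6,0,0.5]
    - [0,0.6,0,0.5]
    - [-0.1,0.6,0,0.5]
    - [-0.1,0.6,0,0.5]
    - [-0.1,0.3,0,0.5]
    - [0,0,0,0.5]

```text
time_s: 2.65
position: [0.4391, 0.0964, 0.2723]
ee_rot: [-0.0, 0.659, 0.753, -0.0]
contact_force: [0.4, -1.4, -0.3]
grip_width: 0.0854
grip_force: 0.0
```

```bash
python3 - <<'E'
from h import *
c=cam("wrist"); st(); save(c,"wr2",s=1.5); c=cam("top"); save(c,"top2",(100,120,260,260),4)
E
```

```text
t 2.7 p [0.4393 0.0956 0.2723] psi 1.705 F [-0.6  0.4  0.9] M [-0.05  0.02  0.01] w 0.0853 0.0 q [ 0.14 -0.28  1.46 -0.    1.97  0.  ]
```

View pics/wr2.png

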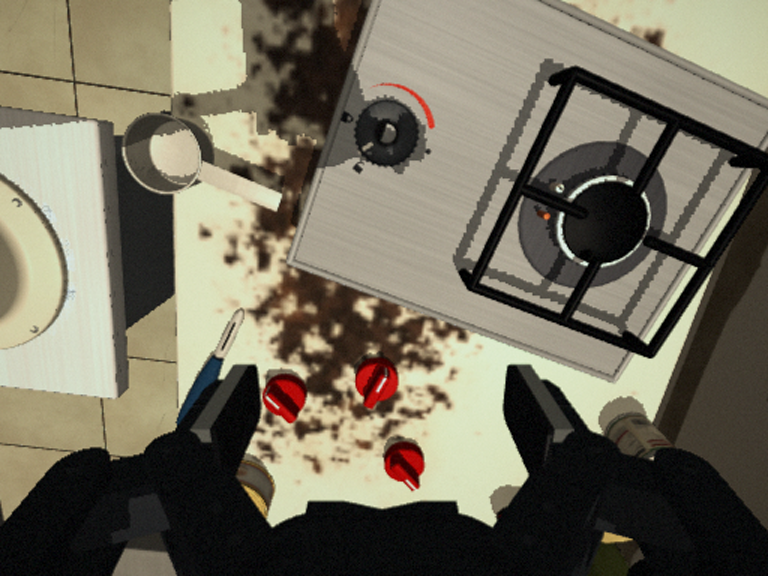

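The wrist view shows the collar centre at (388,132), its index at (366,147), the padlock at (347,117) and the unlocked dot at (358,168). The deck's front corner is at (290,262).

```bash
python3 - <<'E'
from h import *
c=cam("wrist"); P=lambda u,v,z:plane(c,u/1.5,v/1.5,z)
ang=lambda a,b:np.arctan2(b[1]-a[1],b[0]-a[0])
f0,f1=P(378,0,.076),P(290,262,.076); s1=P(615,380,.076); print(f0,f1,s1,"yaw",ang(f1,f0)-np.pi/2,ang(f1,s1))
pl=[P(u,v,.12) for u,v in((573,72),(470,284),(648,352),(762,164))]; print("pan",np.round(pl,3),np.mean(pl,0),ang(pl[1],pl[0])-np.pi/2,ang(pl[1],pl[2]))
yaw=ang(f1,s1)
pc=np.mean(pl,0); 
g=cv2.cvtColor(c["image"],cv2.COLOR_RGB2GRAY)
u0,v0=388/1.5,132/1.5
m=((g<85)*255).astype(np.uint8); cm=np.zeros_like(m); cv2.circle(cm,(int(u0),int(v0)),30,255,-1); m=cv2.morphologyEx(m&cm,cv2.MORPH_OPEN,np.ones((9,9)))
cs,_=cv2.findContours(m,0,1); k=max(cs,key=cv2.contourArea); e=cv2.fitEllipse(k); print(e, P(e[0][0]*1.5,e[0][1]*1.5,.087))
print("coll mid",P(388,132,.084),P(388,132,.09),"pad",P(347,117,.076),"idx",P(366,147,.091),"spindle px",P(388,128,.1095))
save(c,"wr2c",(210,40,310,130),6)
E
```

```text
[0.41378636 0.27458506 0.076     ] [0.36138974 0.0635807  0.076     ] [ 0.68657198 -0.01567762  0.076     ] yaw -0.243396955038937 -0.23907363704581033
pan [[0.554 0.238 0.12 ]
 [0.514 0.077 0.12 ]
 [0.675 0.037 0.12 ]
 [0.708 0.196 0.12 ]] [0.61280366 0.13720885 0.12      ] -0.24595551679991257 -0.24432489505671134
((257.8896484375, 88.77655792236328), (39.9692497253418, 42.149566650390625), 97.43624114990234) [0.43270361 0.182484   0.087     ]
coll mid [0.43353925 0.1835253  0.084     ] [0.43346124 0.18340132 0.09      ] pad [0.39936551 0.19069316 0.076     ] idx [0.417736   0.17007411 0.091     ] spindle px [0.43283353 0.18575482 0.1095    ]
```

View pics/wr2c.png

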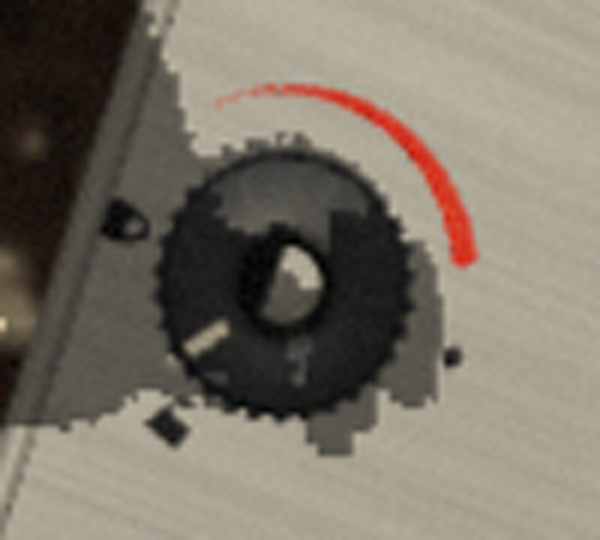

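The crop confirms the collar centre at (286,282), the index at (206,338) and the padlock at (125,220). The axis is at about (0.432, 0.183) and the hob's yaw is -0.243. The target knob is at (0.507, -0.195) with yaw -0.88. I'll move above the collar with the fingers partly closed.

Emit:
jog_arm:
  increments:
    - [-0.05,0.5,0,0]
    - [-0.05,0.5,-0.2,0]
    - [-0.05,0.5,-0.5,0]
    - [0,0.25,-0.5,0]
    - [0,0,-0.5,0]
    - [0,0,-0.5,0]
    - [0,0,-0.4,0]
    - [0,0,-0.2,0]
    - [0,0,0,0]
    - [0,0,0,0]
  claw: 0.5
  squeeze: 20

```text
time_s: 3.8
position: [0.4327, 0.1825, 0.1335]
ee_rot: [0.0, 0.66, 0.751, 0.0]
contact_force: [-0.9, -0.3, 0.2]
grip_width: 0.064
grip_force: 0.0
```

```bash
python3 - <<'E'
from h import *
st(); c=cam("wrist"); d=cam("side"); im=np.hstack([c["image"][:,:,::-1][80:384,100:400], cv2.resize(d["image"][:,:,::-1][190:300,215:323],(300,304))]); cv2.imwrite("pics/j3.png",cv2.resize(im,None,fx=1.3,fy=1.3))
E
```

```text
t 3.8 p [0.4327 0.1825 0.1335] psi 1.7 F [-0.9 -0.3  0.2] M [-0.    0.   -0.04] w 0.064 0.0 q [ 0.33 -0.27  1.69 -0.    1.72  0.2 ]
```

View pics/j3.png

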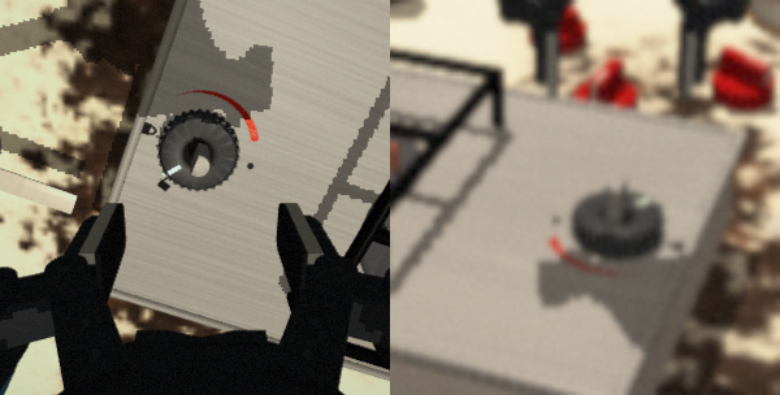

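```bash
python3 - <<'E'
from h import *
s=arm.sense(); 
for n in("wrist","side","top"):
    c=cam(n); print(n,np.round(c["eye"],3),"tcp",proj(c,s["position"]),"axis deck",proj(c,[.432,.183,.092]),"tip",proj(c,[.432,.183,.1095]),"fingers",proj(c,s["position"]+np.array([.0317,.0043,.006])),proj(c,s["position"]-np.array([.0317,.0043,-.006])))
    if n=="wrist": 
        print(plane(c,100+198/1.3,80+150/1.3,.091), plane(c,100+203/1.3,80+163/1.3,.1095)); w=c
E
```

```text
wrist [0.422 0.264 0.305] tcp (np.float64(254.11732479755688), np.float64(223.71118860708484)) axis deck (np.float64(252.78135074899046), np.float64(200.67808524256512)) tip (np.float64(252.7529596431548), np.float64(209.0311144408446)) fingers (np.float64(303.83429334953445), np.float64(227.41063282318675)) (np.float64(204.42870082084795), np.float64(228.0845549141718))
[0.43109201 0.18708077 0.091     ] [0.4341329  0.18622118 0.1095    ]
side [0.399 0.817 0.525] tcp (np.float64(277.8745477771194), np.float64(229.9746530852176)) axis deck (np.float64(277.8038024004069), np.float64(247.83859984446656)) tip (np.float64(278.03033840323104), np.float64(240.56040623641115)) fingers (np.float64(261.7321656227642), np.float64(227.46396366553768)) (np.float64(294.16247474606456), np.float64(227.27908949207847))
top [ 0.379 -0.031  1.121] tcp (np.float64(156.9875289130203), np.float64(220.64959143258403)) axis deck (np.float64(160.51254471268217), np.float64(222.00941926581135)) tip (np.float64(159.04625393019126), np.float64(221.62132783672007)) fingers (np.float64(155.2584157121428), np.float64(207.26225322079716)) (np.float64(157.64689397139324), np.float64(233.85662922892257))
```

```bash
python3 - <<'E'
from h import *
c=cam("side"); g=cv2.cvtColor(c["image"],cv2.COLOR_RGB2GRAY)
for r in range(188,250,2): print(r,g[r,250:312:2])
p=arm.sense()["position"]
for z in(0,.006,.013,.019,.03): print(z,proj(c,p+np.array([.035,.0043,z])),proj(c,p-np.array([.035,.0043,-z])))
w=cam("wrist")
for z in(0,.006,.013,.019,.03): print(z,proj(w,p+np.array([.032,.0043+.011,z])),proj(w,p-np.array([.032,.0043-.011,-z])))
E
```

```text
188 [ 55 163 200 152  33  14  23  23  89 215 236 237 238 238 239 239 238 237
 238 238 235 137  28  24  30 107 199 179  86  32  24]
190 [ 22  36  63  58  25  22  14  46 170 234 235 237 237 237 237 238 238 236
 239 237 237 212  68  21  19  45  71  55  41  34  26]
192 [ 22  30  24  34  29  23  29  73 173 231 236 235 237 237 237 238 236 236
 238 239 237 234 174  39  20  29  32  29  31  26  27]
194 [ 28  22  26  25  25  27  34  45  85 215 235 235 236 235 235 236 237 237
 236 237 237 239 223  89  26  24  21  26  20  29  30]
196 [129  83  30  26  23  23  30  34  47 131 226 233 233 231 234 234 234 235
 235 235 234 235 215  59  25  28  22  43  96 129 129]
198 [229 199  62  32  27  37  39  37  41  87 223 234 234 233 231 234 235 233
 233 231 231 230 193  42  40  28  47 159 223 229 231]
200 [234 213  72  31  59  77  55  47  30  71 215 232 233 233 231 232 230 217
 208 205 214 222 190  50  86  46  78 215 233 232 233]
202 [232 225 118  27  65  88  47  38  36  72 171 220 223 219 215 216 223 208
 193 198 208 222 198  60  93  53 102 213 211 198 215]
204 [233 231 189  33  62  86  59  65  85 111 196 220
[... 3589 characters left out ...]
), np.float64(217.1241192725228))
0 (np.float64(305.8601045247792), np.float64(208.30666719900302)) (np.float64(206.73052620127274), np.float64(208.76237452135405))
0.006 (np.float64(307.52501630037614), np.float64(211.9325981888987)) (np.float64(205.24561431734438), np.float64(212.40468911347298))
0.013 (np.float64(309.6062510410888), np.float64(216.46521886838912)) (np.float64(203.38932234461794), np.float64(216.95795548077274))
0.019 (np.float64(311.5220263404198), np.float64(220.6374934173096)) (np.float64(201.68054055473144), np.float64(221.1493966803577))
0.03 (np.float64(315.39642311165676), np.float64(229.07535512619398)) (np.float64(198.2245663265701), np.float64(229.6264958924119))
```

The side image puts the fingertips around row 214, higher than the TCP readout implies. I'll descend in steps and check.

Emit:
jog_arm:
  increments:
    - [0,0,-0.3,0]
    - [0,0,-0.3,0]
    - [0,0,-0.3,0]
    - [0,0,-0.1,0]
    - [0,0,0,0]
    - [0,0,0,0]

```text
time_s: 4.75
position: [0.4323, 0.1828, 0.0827]
ee_rot: [0.0, 0.66, 0.752, 0.0]
contact_force: [0.3, 0.3, 0.3]
grip_width: 0.064
grip_force: 0.0
```

```bash
python3 - <<'E'
from h import *
st(); c=cam("wrist"); d=cam("side"); im=np.hstack([c["image"][:,:,::-1][80:384,100:400], cv2.resize(d["image"][:,:,::-1][190:300,215:323],(300,304))]); cv2.imwrite("pics/j4.png",cv2.resize(im,None,fx=1.3,fy=1.3))
E
```

```text
t 4.75 p [0.4323 0.1828 0.0827] psi 1.701 F [0.3 0.3 0.3] M [-0.03  0.04 -0.03] w 0.064 0.0 q [ 0.33 -0.26  1.77 -0.    1.63  0.2 ]
```

View pics/j4.png

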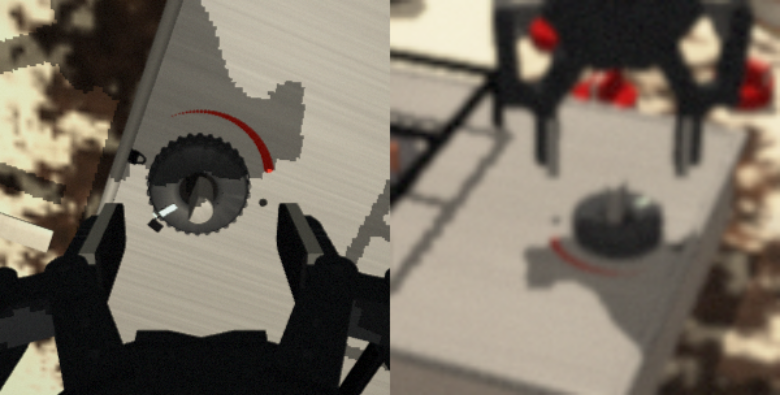

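The view shows the fingertips (side crop y≈175) still about level with or above the spindle tip (y≈185), straddling the collar at y≈225. There is no contact yet, so I continue down carefully.

Emit:
jog_arm:
  increments:
    - [0,0,-0.05,0]
    - [0,0,-0.05,0]
    - [0,0,-0.05,0]
    - [0,0,0,0]
    - [0,0,0,0]

```text
time_s: 5.35
position: [0.4321, 0.1827, 0.0749]
ee_rot: [-0.0, 0.66, 0.752, -0.0]
contact_force: [0.2, 0.7, 0.4]
grip_width: 0.0639
grip_force: 0.0
```

```bash
python3 - <<'E'
from h import *
st(); d=cam("side"); g=cv2.cvtColor(d["image"],cv2.COLOR_RGB2GRAY)
for r in range(226,258,2): print(r,g[r,250:312:2])
E
```

```text
t 5.35 p [0.4321 0.1827 0.0749] psi 1.701 F [0.2 0.7 0.4] M [-0.    0.03 -0.01] w 0.0639 0.0 q [ 0.33 -0.26  1.78  0.    1.61  0.2 ]
226 [175 173 126  26  43  64 143 177 178 177 176 178 178 177 178 175 175 178
 181 176 179 174  83  65  44  36 118 154 152 166 173]
228 [176 178 151  39  65  93 145 177 176 176 173 175 175 178 176 177 175 174
 173 176 175 170  80  83  70  48 162 175 173 171 166]
230 [178 176 151  39  67  93 143 176 177 178 176 175 178 175 175 176 176 174
 176 177 177 160  71  88  66  55 161 175 176 172 167]
232 [175 176 148  36  66  92 141 177 175 177 175 176 176 176 175 178 176 175
 176 177 174 162  70  89  59  58 163 173 178 174 157]
234 [175 178 149  41  67  91 141 175 173 173 173 175 170 173 175 177 175 176
 175 175 176 158  61  87  59  63 162 176 175 176 134]
236 [175 178 150  40  65  92 142 174 176 175 175 171 170 171 173 173 175 173
 172 172 175 152  53  87  49  73 164 175 168 159 109]
238 [178 175 157  63  72  93 143 175 174 175 174 171 174 173 174 171 173 173
 171 175 174 154  62  89  61 102 172 176 166 130 106]
240 [174 174 173 149 119  90 143 174 176 173 175 1
[... 428 characters left out ...]
 161 176 175 179 176 173 167 140  90  87  76]
248 [174 174 174 171 175 176 174 166  96  72  73  65  63  81  76  53  66  85
  73  70 134 180 181 179 178 170 163 114  89  88  78]
250 [174 174 170 172 172 144 160 154  73  61  61  51  55  83  73  32  44  45
  49  46 107 177 181 179 182 167 148  90  89  90  82]
252 [177 178 174 174 173 153 168 155  62  34  39  39  38  51  51  34  40  40
  38  38 100 176 179 179 171 163 118  92  90  86  82]
254 [175 175 177 177 175 165 145 131  57  35  33  39  42  39  40  43  41  39
  39  38  97 176 178 153 131 127  96  91  90  90  89]
256 [176 172 173 172 163 111  94  92  56  31  36  39  38  41  41  35  36  38
  35  40  92 145 144 108  94  88  92  92  89 113 126]
```

Emit:
jog_arm:
  increments:
    - [0,0,-0.06,0]
    - [0,0,-0.06,0]
    - [0,0,-0.06,0]
    - [0,0,-0.06,0]
    - [0,0,0,0]
    - [0,0,0,0]

```text
time_s: 6.0
position: [0.4322, 0.1828, 0.063]
ee_rot: [-0.0, 0.66, 0.752, -0.0]
contact_force: [-0.8, -0.3, -0.1]
grip_width: 0.0641
grip_force: 0.0
```

```bash
python3 - <<'E'
from h import *
st(); d=cam("side"); g=cv2.cvtColor(d["image"],cv2.COLOR_RGB2GRAY)
for r in range(236,264,2): print(r,g[r,250:312:2])
E
```

```text
t 6.0 p [0.4322 0.1828 0.063 ] psi 1.701 F [-0.8 -0.3 -0.1] M [-0.02 -0.01 -0.08] w 0.0641 0.0 q [ 0.33 -0.25  1.8  -0.    1.59  0.2 ]
236 [175 175 154  39  67  96 145 174 173 174 172 171 172 172 173 174 171 173
 171 174 176 153  54  88  53  70 166 175 170 156 109]
238 [176 174 151  39  65  92 146 174 176 174 176 177 171 174 170 170 172 173
 172 171 174 150  52  88  51  79 169 177 165 133 103]
240 [174 174 152  39  64  92 145 174 175 173 174 175 174 149 137 143 174 174
 174 175 177 151  48  88  50  90 170 173 162 106  90]
242 [172 175 151  48  68  92 139 176 177 175 172 164 134  95  92 115 160 173
 174 175 175 149  56  90  46 102 172 170 135  90  76]
244 [174 175 164  93  85  87 142 175 174 155 120  94  81  84  84  76 100 131
 172 171 176 153  67  95  90 144 170 162 106  85  69]
246 [171 173 173 168 141  96 146 176 149  90  75  70  71  79  80  73 104 165
 152 132 162 162  91 108 160 172 166 140  90  86  74]
248 [170 172 175 169 162 143 164 167  95  69  67  62  60  82  78  54  65  79
  61  63 131 177 154 156 176 171 161 111  91  93  78]
250 [173 173 172 172 171 149 163 156  61  47  41
[... 168 characters left out ...]
  99 176 178 171 166 164 116  92  89  84  80]
254 [178 176 176 175 149 114 113 123  54  35  38  37  40  40  45  37  37  37
  36  37  96 172 159 110 107 108  93  91  89  93  93]
256 [169 149 150 163 109  74  88  93  56  35  35  38  37  41  39  38  39  36
  37  36  77 138 127  91  94  88  91  91  87 111 128]
258 [172 112 100 108  94  65  85  94  85  51  34  36  35  35  38  36  36  30
  39  51  90  78  55  77  97  88  88  90  62  60  89]
260 [158 101  96  93  96  89  67  85  95  88  68  47  38  32  33  33  42  42
  70  87 100  91  81  88  90  83  91  90  66  63  83]
262 [160  97  99  96  97  95  88  77  81  89  91  88  83  72  68  75  80  84
  93  96  99  96  93  96  86  92  91  78  81  87 112]
```

Emit:
jog_arm:
  increments:
    - [0,0,-0.06,0]
    - [0,0,-0.06,0]
    - [0,0,-0.06,0]
    - [0,0,-0.04,0]
    - [0,0,0,0]
    - [0,0,0,0]

```text
time_s: 6.65
position: [0.4322, 0.1827, 0.052]
ee_rot: [-0.0, 0.66, 0.752, -0.0]
contact_force: [0.5, -0.5, -0.2]
grip_width: 0.0643
grip_force: 0.0
```

```bash
python3 - <<'E'
from h import *
st(); d=cam("side"); g=cv2.cvtColor(d["image"],cv2.COLOR_RGB2GRAY)
for r in range(242,264,2): print(r,g[r,250:312:2])
E
```

```text
t 6.65 p [0.4322 0.1827 0.052 ] psi 1.701 F [ 0.5 -0.5 -0.2] M [0.01 0.03 0.03] w 0.0643 0.0 q [ 0.33 -0.25  1.82 -0.    1.57  0.2 ]
242 [176 173 148  36  63  89 141 178 175 172 172 164 137  95  94 116 162 170
 175 175 172 146  55  90  46 100 169 170 137  92  74]
244 [175 173 147  39  64  87 144 171 173 157 118  95  81  84  87  78  95 129
 171 171 175 148  53  89  46 108 169 162 107  87  64]
246 [173 174 147  43  65  91 160 174 148  89  73  74  74  80  81  71 106 166
 146 133 161 150  57  87  48 107 165 140  90  87  74]
248 [173 174 162  78  75  95 161 166  94  59  59  60  61  84  78  53  61  72
  49  53 130 154  67  92  72 139 163 112  89  88  77]
250 [174 175 172 152 123  90 152 156  60  36  34  42  53  80  74  30  31  37
  40  38 103 153  77 119 164 168 147  89  89  87  80]
252 [175 174 173 173 148  89 140 154  55  38  44  36  43  50  44  31  39  42
  40  42 101 164 100 122 161 144 119  94  89  83  85]
254 [175 171 171 168 133  93 103 127  60  34  39  37  38  41  38  39  37  39
  42  32  95 167 115 102 105  97  90  92  92  92  92]
256 [158 110 114 124  91  75  91 101  64  32  37  35  37  40  42  36  38  37
  33  39  73 103  95  93  95  90  89  92  90 114 125]
258 [152  98  98  90  92  68  86  99  84  54  32  36  32  34  37  34  34  28
  39  50  87  74  51  74  93  90  91  90  65  61  89]
260 [125  94  97  94  93  88  72  83  91  84  64  49  41  36  37  35  38  46
  66  87  95  95  84  90  88  86  91  87  69  67  85]
262 [122 101  98  95  97  98  90  77  74  91  93  89  82  72  70  71  77  86
  97  98  97  98  92  94  88  91  90  82  77  88 109]
```

No contact, and the tips are now near deck level (row ~252). I'll close on the collar.

Emit:
jog_arm:
  increments:
    - [0,0,0,0]
    - [0,0,0,0]
    - [0,0,0,0]
    - [0,0,0,0]
    - [0,0,0,0]
  claw: -1
  squeeze: 25

```text
time_s: 7.2
position: [0.431, 0.1827, 0.0527]
ee_rot: [-0.001, 0.66, 0.752, -0.001]
contact_force: [-6.5, -1.1, 5.7]
grip_width: 0.0499
grip_force: 25.5
```

```bash
python3 -c "
from h import *
st()"
```

```text
t 7.2 p [0.431  0.1827 0.0527] psi 1.701 F [-6.5 -1.1  5.7] M [-0.32  1.21  0.03] w 0.0499 25.5 q [ 0.33 -0.25  1.82  0.    1.57  0.2 ]
```

Emit:
jog_arm:
  increments:
    - [-0.02,0,0.01,-0.5]
    - [0,0,0,-1]
    - [0,0,0,-1]
    - [0,0,0,-1]
    - [0,0,0,-1]
    - [0,0,0,-1]
    - [0,0,0,-0.5]
    - [0,0,0,0]

```text
time_s: 8.0
position: [0.4305, 0.1827, 0.0515]
ee_rot: [-0.0, 0.819, 0.573, -0.001]
contact_force: [-0.3, 0.3, -5.4]
grip_width: 0.0503
grip_force: 26.9
```

```bash
python3 -c "
from h import *
st()"
```

```text
t 8.0 p [0.4305 0.1827 0.0515] psi 1.221 F [-0.3  0.3 -5.4] M [ 0.14  0.16 -0.03] w 0.0503 26.9 q [ 0.33 -0.25  1.82  0.    1.57  0.68]
```

Emit:
jog_arm:
  increments:
    - [0,0,-0.01,-1]
    - [0,0,-0.01,-1]
    - [0,0,-0.01,-1]
    - [0,0,0,-1]
    - [0,0,0,-0.5]
    - [0,0,0,0]

```text
time_s: 8.6
position: [0.4303, 0.1828, 0.0503]
ee_rot: [-0.0, 0.909, 0.418, -0.001]
contact_force: [-2.8, -0.0, -3.7]
grip_width: 0.051
grip_force: 27.0
```

```bash
python3 -c "
from h import *
st()"
```

```text
t 8.6 p [0.4303 0.1828 0.0503] psi 0.862 F [-2.8 -0.  -3.7] M [ 0.27  0.47 -0.12] w 0.051 27.0 q [ 0.33 -0.25  1.82  0.    1.57  1.04]
```

Emit:
jog_arm:
  increments:
    - [0,0,-0.01,-0.6]
    - [0,0,0,-0.6]
    - [0,0,0,0]

```text
time_s: 8.9
position: [0.4303, 0.1829, 0.05]
ee_rot: [-0.0, 0.927, 0.374, -0.001]
contact_force: [-4.0, 0.8, -4.4]
grip_width: 0.0504
grip_force: 27.0
```

```bash
python3 -c "
from h import *
st()"
```

```text
t 8.9 p [0.4303 0.1829 0.05  ] psi 0.767 F [-4.   0.8 -4.4] M [0.31 0.8  0.06] w 0.0504 27.0 q [ 0.33 -0.25  1.82  0.    1.57  1.13]
```

Emit:
jog_arm:
  increments:
    - [0,0,0,-0.6]
    - [0,0,0,-0.6]
    - [0,0,0,0]

```text
time_s: 9.2
position: [0.4299, 0.1827, 0.0501]
ee_rot: [-0.0, 0.944, 0.329, -0.002]
contact_force: [-5.4, 0.2, -2.5]
grip_width: 0.0507
grip_force: 26.9
```

```bash
python3 -c "
from h import *
st()"
```

```text
t 9.2 p [0.4299 0.1827 0.0501] psi 0.671 F [-5.4  0.2 -2.5] M [0.08 1.05 0.25] w 0.0507 26.9 q [ 0.33 -0.25  1.82  0.    1.57  1.23]
```

Emit:
jog_arm:
  increments:
    - [0,0,0,-0.6]
    - [0,0,0,-0.6]
    - [0,0,0,0]

```text
time_s: 9.5
position: [0.4302, 0.183, 0.0502]
ee_rot: [-0.0, 0.959, 0.284, -0.001]
contact_force: [-4.8, 2.1, -1.9]
grip_width: 0.0503
grip_force: 26.6
```

```bash
python3 -c "
from h import *
st()"
```

```text
t 9.5 p [0.4302 0.183  0.0502] psi 0.575 F [-4.8  2.1 -1.9] M [0.27 0.84 0.12] w 0.0503 26.6 q [ 0.33 -0.25  1.82  0.    1.57  1.32]
```

Emit:
jog_arm:
  increments:
    - [0,0,0,0]
    - [0,0,0,-0.6]
    - [0,0,0,-0.6]
    - [0,0,0,-0.6]
    - [0,0,0,0]
  squeeze: 40

```text
time_s: 10.0
position: [0.4343, 0.185, 0.0508]
ee_rot: [-0.002, 0.977, 0.214, 0.004]
contact_force: [10.5, 9.6, -11.4]
grip_width: 0.0494
grip_force: 46.3
```

```bash
python3 -c "
from h import *
st()"
```

```text
t 10.0 p [0.4343 0.185  0.0508] psi 0.431 F [ 10.5   9.6 -11.4] M [ 1.68 -1.82 -0.06] w 0.0494 46.3 q [ 0.33 -0.25  1.82  0.    1.56  1.47]
```

Emit:
jog_arm:
  increments:
    - [0,0,0,0]
    - [0,0,0,0]
    - [0,0,0,0]
    - [0,0,0.3,0]
    - [0,0,0.6,0]
    - [0,0,0.8,1]
    - [0,-0.2,0.8,1]
    - [0,-0.4,0.8,1]
    - [0,-0.4,0.5,1]
    - [0,-0.4,0.2,1]
    - [0,-0.4,0,1]
    - [0,0,0,1]
  claw: 0.6

```text
time_s: 11.2
position: [0.4315, 0.0908, 0.2531]
ee_rot: [0.001, 0.88, 0.475, 0.001]
contact_force: [-0.3, 0.1, -0.1]
grip_width: 0.0683
grip_force: 0.0
```

Emit:
jog_arm:
  increments:
    - [0,0,0,1]
    - [0,0,0,1]
    - [0,0,0,1]
    - [0,0,0,1]
    - [0,0,0,1]
    - [0,0,0,1]
    - [0,0,0,1]
    - [0,0,0,1]
    - [0,0,0,0]

```text
time_s: 12.1
position: [0.4312, 0.0926, 0.2521]
ee_rot: [0.001, 0.686, 0.728, 0.001]
contact_force: [-0.4, -0.8, 0.6]
grip_width: 0.0683
grip_force: 0.0
```

```bash
python3 - <<'E'
from h import *
st(); c=cam("wrist"); u,v=proj(c,[.4305,.183,.088]); print(u,v,proj(c,[.4305,.183,.1095]))
u,v=int(u),int(v); save(c,"wr5",(u-45,v-35,u+45,v+35),7)
E
```

```text
t 12.1 p [0.4312 0.0926 0.2521] psi 1.63 F [-0.4 -0.8  0.6] M [-0.03 -0.01  0.02] w 0.0683 0.0 q [ 0.13 -0.32  1.52 -0.    1.94  0.08]
257.84977740922164 85.94905150923951 (np.float64(258.1651948747181), np.float64(85.38510184285902))
```

View pics/wr5.png

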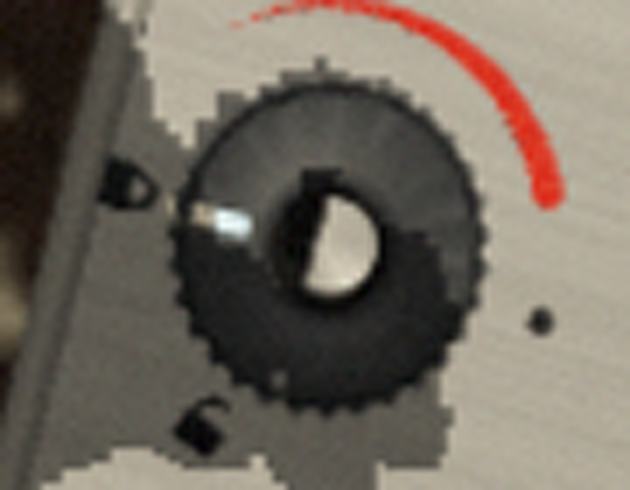

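The index (222,218) now points from the collar centre (330,243) to the padlock (128,185). I'll check the angle numerically.

```bash
python3 - <<'E'
from h import *
c=cam("wrist"); u,v=[int(x) for x in proj(c,[.4305,.183,.088])]
P=lambda x,y,z:plane(c,u-45+x/7,v-35+y/7,z)
a=P(330,243,.086); ang=lambda b:np.arctan2(b[1]-a[1],b[0]-a[0])%(2*np.pi)
print("axis",a,"idx out",ang(P(190,212,.088)),"idx in",ang(P(245,225,.088)),"target",np.pi-.243,"padlock",ang(P(125,185,.076)))
# D tip: flat left ~x 303-325 ; round centre
r0,r1=P(380,243,.1095),P(303,290,.1095); print("tip right",r0,"tip top/bot",P(335,192,.1095),P(335,297,.1095))
E
```

```text
axis [0.43209366 0.18444907 0.086     ] idx out 2.9960484808522896 idx in 3.006604482878242 target 2.8985926535897932 padlock 2.928875312302194
tip right [0.43908755 0.18414908 0.1095    ] tip top/bot [0.4319815  0.19081188 0.1095    ] [0.43289605 0.17620155 0.1095    ]
```

The index is within about 0.05–0.1 rad of the lock, which is not conclusive. I'll regrip at a fresh angle and drive it firmly against the stop.

Emit:
jog_arm:
  increments:
    - [-0.02,0.5,0,0]
    - [0,0.5,-0.2,0]
    - [0,0.5,-0.5,0]
    - [0,0.3,-0.6,0]
    - [0,0,-0.6,0]
    - [0,0,-0.6,0]
    - [0,0,-0.6,0]
    - [0,0,-0.4,0]
    - [0,0,-0.3,0]
    - [0,0,-0.1,0]
    - [0,0,-0.06,0]
    - [0,0,0,0]
  claw: 0.5

```text
time_s: 13.4
position: [0.4307, 0.1829, 0.0534]
ee_rot: [0.0, 0.686, 0.727, 0.001]
contact_force: [1.0, -0.3, 0.5]
grip_width: 0.0639
grip_force: 0.0
```

```bash
python3 -c "
from h import *
st()"
```

```text
t 13.4 p [0.4307 0.1829 0.0534] psi 1.628 F [ 1.  -0.3  0.5] M [-0.01 -0.05  0.03] w 0.0639 0.0 q [ 0.33 -0.25  1.82 -0.    1.57  0.27]
```

Emit:
jog_arm:
  increments:
    - [0,0,-0.05,0]
    - [0,0,0,0]
    - [0,0,0,0]
    - [0,0,0,0]
    - [0,0,0,0]
    - [0,0,0,-0.3]
    - [0,0,0,-0.3]
    - [0,0,0,0]
  claw: -1
  squeeze: 50

```text
time_s: 14.2
position: [0.431, 0.1831, 0.0523]
ee_rot: [0.001, 0.704, 0.71, 0.001]
contact_force: [-1.7, -0.4, 6.8]
grip_width: 0.0489
grip_force: 50.5
```

```bash
python3 -c "
from h import *
st()"
```

```text
t 14.2 p [0.431  0.1831 0.0523] psi 1.58 F [-1.7 -0.4  6.8] M [-0.11  0.49  0.14] w 0.0489 50.5 q [ 0.33 -0.25  1.82  0.    1.57  0.32]
```

Emit:
jog_arm:
  increments:
    - [0,0,0,-0.4]
    - [0,0,0,-0.4]
    - [0,0,0,0]

```text
time_s: 14.5
position: [0.431, 0.1831, 0.0522]
ee_rot: [0.001, 0.725, 0.688, 0.001]
contact_force: [-1.6, -2.2, 7.2]
grip_width: 0.049
grip_force: 50.5
```

```bash
python3 -c "
from h import *
st()"
```

```text
t 14.5 p [0.431  0.1831 0.0522] psi 1.518 F [-1.6 -2.2  7.2] M [-0.2   0.38  1.23] w 0.049 50.5 q [ 0.33 -0.25  1.82 -0.    1.57  0.38]
```

Mz rose to 1.23 N m with no rotation, so the collar is firmly at its stop. Releasing and moving to the knob.

Emit:
jog_arm:
  increments:
    - [0,0,0,0]
    - [0,0,0,0]
    - [0,0,0.2,0]
    - [0,0,0.5,0]
    - [0,0,0.7,0]
    - [0,-0.2,0.7,1]
    - [0,-0.5,0.5,1]
    - [0.2,-0.7,0.3,1]
    - [0.2,-0.7,0.1,1]
    - [0.2,-0.7,0,1]
    - [0.2,-0.7,0,1]
    - [0.2,-0.7,0,1]
  claw: 0.5

```text
time_s: 15.7
position: [0.4805, -0.0288, 0.201]
ee_rot: [0.0, 0.506, 0.862, 0.0]
contact_force: [0.6, 0.5, 0.2]
grip_width: 0.0642
grip_force: 0.0
```

Emit:
jog_arm:
  increments:
    - [0.2,-0.7,0,1]
    - [0.2,-0.7,0,1.0]
    - [0.1,-0.7,0,0.3]
    - [0.1,-0.7,-0.2,0]
    - [0.1,-0.5,-0.3,0]
    - [0,0,-0.3,0]
    - [0,0,0,0]
    - [0,0,0,0]

```text
time_s: 16.5
position: [0.5151, -0.1913, 0.1603]
ee_rot: [-0.0, 0.426, 0.905, 0.0]
contact_force: [1.1, -0.3, -0.1]
grip_width: 0.064
grip_force: 0.0
```

```bash
python3 - <<'E'
from h import *
st(); c=cam("wrist"); k,w=knob(c,(.507,-.195)); print(k,w,proj(c,[.507,-.195,.016]))
a=plane(c,*w,.036); b=plane(c,k[0],k[1],.016); print(a,b,np.arctan2(*(a-b)[[1,0]]))
x,y=int(k[0]),int(k[1]); im=c["image"][y-45:y+45,x-50:x+50,::-1]; cv2.imwrite("pics/kn.png",cv2.resize(im,None,fx=6,fy=6,interpolation=2))
# bar direction via white line PCA
hsv=cv2.cvtColor(c["image"],cv2.COLOR_RGB2HSV); cm=np.zeros(hsv.shape[:2],np.uint8); cv2.circle(cm,(x,y),int(k[2]-2),255,-1)
wp=np.argwhere((hsv[:,:,1]<110)&(hsv[:,:,2]>150)&(cm>0))[:,::-1]; P=np.array([plane(c,*q,.036)[:2] for q in wp]); d=P-P.mean(0); _,s,V=np.linalg.svd(d); print(len(P),P.mean(0),s,np.arctan2(V[0,1],V[0,0]))
E
```

```text
t 16.5 p [ 0.5151 -0.1913  0.1603] psi 2.261 F [ 1.1 -0.3 -0.1] M [-0.01  0.   -0.01] w 0.064 0.0 q [-0.42 -0.05  1.45  0.    1.74 -1.11]
(245.41766357421875, 167.8190460205078, 22.872739791870117) [239.45783133 180.34939759] (np.float64(246.40527224290835), np.float64(167.1266494722185))
[ 0.50772535 -0.20706706  0.036     ] [ 0.50664193 -0.19635232  0.016     ] -1.4700244523742976
33 [ 0.51261677 -0.20195717] [0.02427888 0.00436747] -0.7729574190143828
```

View pics/kn.png

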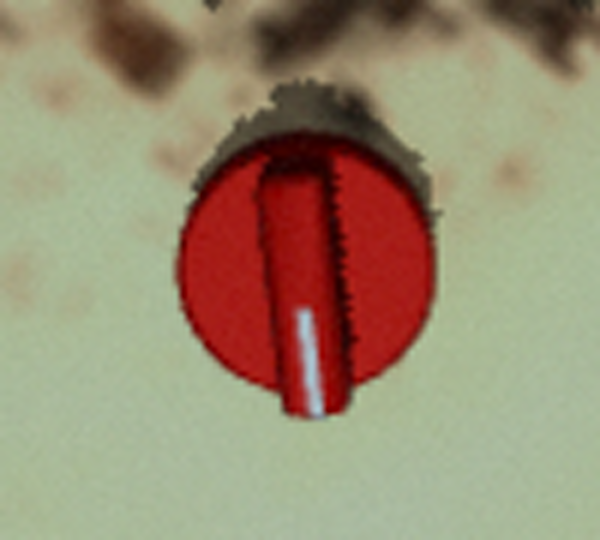

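The crop shows the skirt centre at about (306,262). The bar runs from (295,178) to the pointer end at (316,413), with the white line on it.

```bash
python3 - <<'E'
from h import *
c=cam("wrist"); P=lambda u,v,z:plane(c,245-50+u/6,167-45+v/6,z)
ang=lambda a,b:np.arctan2(b[1]-a[1],b[0]-a[0])
a,b=P(295,178,.036),P(316,413,.036); print(a,b,(a+b)/2,ang(a,b),np.hypot(*(b-a)[:2])); print("skirt",P(306,262,.016))
print("white",ang(P(304,310,.036),P(316,415,.036)),"edges",ang(P(263,180,.036),P(285,410,.036)),ang(P(330,180,.036),P(350,400,.036)))
st()
E
```

```text
[ 0.4924868  -0.17950205  0.036     ] [ 0.52292975 -0.21102538  0.036     ] [ 0.50770827 -0.19526371  0.036     ] -0.8028313328035082 0.04382343214654438
skirt [ 0.5062401  -0.19421901  0.016     ]
white -0.7794872590210197 edges -0.8026110905792436 -0.7948590014542496
t 16.6 p [ 0.5156 -0.1913  0.1615] psi 2.262 F [0.5 0.2 1.1] M [-0.02  0.06 -0.  ] w 0.0638 0.0 q [-0.42 -0.05  1.45  0.    1.74 -1.11]
```

Emit:
jog_arm:
  increments:
    - [-0.18,-0.07,0,1]
    - [0,0,-0.5,0]
    - [0,0,-0.5,0]
    - [0,0,-0.5,0]
    - [0,0,-0.5,0]
    - [0,0,-0.5,0]
    - [0,0,-0.3,0]
    - [0,0,-0.2,0]
    - [0,0,-0.1,0]
    - [0,0,0,0]
    - [0,0,0,0]
  claw: -0.2
  squeeze: 30

```text
time_s: 17.7
position: [0.5069, -0.196, 0.0063]
ee_rot: [0.001, 0.39, 0.921, -0.0]
contact_force: [-1.0, -0.8, -0.4]
grip_width: 0.0343
grip_force: 0.0
```

```bash
python3 - <<'E'
from h import *
st(); c=cam("side"); g=c["image"]; p=arm.sense()["position"]
T=np.array([np.cos(2.342-np.pi/2),np.sin(2.342-np.pi/2),0])
for s in(.022,-.022):
  for z in(.0,.0125,.025,.03): print(s,z,np.round(proj(c,p+T*s+[0,0,z])))
print("knob base",proj(c,[.5065,-.1945,0]),proj(c,[.5065,-.1945,.016]),proj(c,[.5065,-.1945,.036]))
gg=cv2.cvtColor(g,cv2.COLOR_RGB2GRAY); u,v=[int(t) for t in proj(c,[.5065,-.1945,.016])]
for r in range(v-16,v+12): print(r,gg[r,u-20:u+22:2],g[r,u,0]-0)
E
```

```text
t 17.7 p [ 0.5069 -0.196   0.0063] psi 2.341 F [-1.  -0.8 -0.4] M [-0. -0. -0.] w 0.0343 0.0 q [-0.43 -0.01  1.68  0.    1.47 -1.2 ]
0.022 0.0 [256. 201.]
0.022 0.0125 [256. 197.]
0.022 0.025 [256. 194.]
0.022 0.03 [256. 192.]
-0.022 0.0 [267. 197.]
-0.022 0.0125 [267. 194.]
-0.022 0.025 [267. 190.]
-0.022 0.03 [267. 188.]
knob base (np.float64(261.36584776829335), np.float64(201.3071985371736)) (np.float64(261.40162548651415), np.float64(196.6270189276375)) (np.float64(261.44697066454177), np.float64(190.69529415172684))
180 [184 182 162 156 115  46  29  27  41 114 117  83  21  36  74  86  91  88
  84  87  77] 124
181 [229 226 219 217 185 101  24  27  68 176 188 130  26  34  78 132 143 130
 126 123 114] 199
182 [237 235 234 234 226 163  32  33  84 208 227 167  30  37  84 191 205 198
 194 194 186] 237
183 [237 236 235 236 234 201  28  33  95 206 236 178  25  30  91 221 232 232
 233 232 230] 244
184 [237 237 236 237 236 209  35  34  95 206 234 177  25  34  91 228 239 238
 238 237 237] 244
185 [237 236 237 236 235 209  36  42  94 203 235 176  28  33  95 229 238 240
 239 239 238] 243
18
[... 1378 characters left out ...]
  32 128 222 200 197
 199 203 203] 108
201 [237 237 236 234 234 231 165  45  35  40  48  40  32  34 102 188 156 148
 148 147 149] 105
202 [238 236 237 234 234 231 191  65  35  33  44  41  36  46  98 137 129 122
 120 121 124] 98
203 [238 237 235 235 233 233 215 114  51  42  39  41  51  73 108 118 120 106
  95 101 122] 96
204 [238 237 235 235 235 232 225 163  86  66  60  60  70  93 113 120 116  89
  76  86 133] 99
205 [237 238 237 236 234 231 220 167 109  98  92  83  93 104 102 108 109  87
  73  87 152] 113
206 [232 235 236 235 234 226 212 150 124 120 117  99  96  99  80  87 104  86
  69  92 150] 129
207 [199 215 229 235 232 203 183 141 129 130 124 110  98  88  64  82 101  71
  54  82 129] 135
```

Emit:
jog_arm:
  increments:
    - [0,0,-0.08,0]
    - [0,0,-0.08,0]
    - [0,0,-0.08,0]
    - [0,0,0,0]
    - [0,0,0,0]

```text
time_s: 18.25
position: [0.506, -0.1956, -0.0072]
ee_rot: [-0.0, 0.39, 0.921, 0.0]
contact_force: [0.1, 0.2, 0.4]
grip_width: 0.034
grip_force: 0.0
```

Emit:
jog_arm:
  increments:
    - [0,0,-0.04,0]
    - [0,0,0,0]

```text
time_s: 18.45
position: [0.5061, -0.1957, -0.0091]
ee_rot: [-0.0, 0.39, 0.921, 0.0]
contact_force: [0.2, 0.0, -0.2]
grip_width: 0.034
grip_force: 0.0
```

```bash
python3 - <<'E'
from h import *
st(); c=cam("side"); gg=cv2.cvtColor(c["image"],cv2.COLOR_RGB2GRAY); u,v=[int(t) for t in proj(c,[.5065,-.1945,.016])]
for r in range(v-12,v+12): print(r,gg[r,u-20:u+22:2])
E
```

```text
t 18.45 p [ 0.5061 -0.1957 -0.0091] psi 2.341 F [ 0.2  0.  -0.2] M [ 0.02  0.01 -0.05] w 0.034 0.0 q [-0.43  0.    1.7   0.    1.44 -1.2 ]
184 [237 237 227 146  72  29  22  20  50 190 236 211  30  36  83 201 238 238
 237 237 237]
185 [237 237 235 207 140  69  20  22  60 207 236 211  37  28  86 203 238 238
 239 239 238]
186 [237 237 239 233 207 136  30  26  64 206 235 208  36  29  85 204 238 239
 238 237 239]
187 [238 237 238 237 234 189  37  23  73 184 234 208  31  26  85 206 238 238
 238 238 238]
188 [238 237 238 237 237 210  44  27  81 163 230 208  36  27  84 202 238 237
 237 238 236]
189 [238 239 239 237 238 214  48  31  86 143 209 196  34  29  85 207 237 237
 237 237 238]
190 [238 238 239 238 238 214  50  30  83 115 157 155  33  24  97 216 237 238
 238 238 237]
191 [239 239 238 237 237 211  43  36  81  77  88  94  33  29 112 226 237 238
 237 237 237]
192 [238 238 237 238 237 213  47  33  85  53  43  48  37  42 134 229 236 236
 237 237 237]
193 [238 239 236 238 238 213  49  32  78  53  41  36  41  58 165 234 236 236
 237 236 237]
194 [238 237 238 237 237 218  75  35  81  48  32  3
[... 522 characters left out ...]
0 153  36  36  40  44  42  39  36 126 201 162 153
 150 152 170]
201 [238 237 236 234 232 230 164  43  34  38  39  42  37  37  97 145 136 131
 128 126 137]
202 [239 237 236 234 233 231 190  63  38  40  35  30  38  45  96 122 122 122
 117 121 128]
203 [237 237 236 236 233 233 214 102  55  42  43  40  48  73 107 118 120 104
  99 112 141]
204 [237 238 236 235 234 232 217 122  85  70  61  62  74  94 114 118 118  94
  77 115 158]
205 [238 238 236 234 233 229 214 128 108  99  91  82  91 104 101 107 113  88
  73 114 164]
206 [233 233 236 235 231 215 199 126 122 122 115  97  96  97  81  88 107  83
  75 109 156]
207 [197 216 228 236 222 174 170 130 130 128 124 112 100  88  63  80 100  70
  54  89 131]
```

Emit:
jog_arm:
  increments:
    - [0,0,-0.05,0]
    - [0,0,0,0]

```text
time_s: 18.7
position: [0.506, -0.1957, -0.0118]
ee_rot: [-0.0, 0.39, 0.921, 0.0]
contact_force: [-0.5, -0.2, 0.4]
grip_width: 0.0343
grip_force: 0.0
```

Emit:
jog_arm:
  increments:
    - [0,0,0,0]
    - [0,0,0,0]
    - [0,0,0,0]
    - [0,0,0,0]
    - [0,0,0,0]
  claw: -1
  squeeze: 60

```text
time_s: 19.2
position: [0.5063, -0.1958, -0.0113]
ee_rot: [0.0, 0.39, 0.921, 0.0]
contact_force: [0.5, 0.2, 1.3]
grip_width: 0.0115
grip_force: 60.6
```

```bash
python3 -c "
from h import *
st()"
```

```text
t 19.2 p [ 0.5063 -0.1958 -0.0113] psi 2.341 F [0.5 0.2 1.3] M [-0.01  0.04 -0.  ] w 0.0115 60.6 q [-0.43  0.    1.7   0.    1.43 -1.2 ]
```

Knob gripped. Lifting and carrying it over the spindle, turning +0.56 rad.

Emit:
jog_arm:
  increments:
    - [0,0,0.2,0]
    - [0,0,0.5,0]
    - [0,0,0.7,0]
    - [0,0,0.7,0]
    - [0,0,0.7,0.5]
    - [0,0.3,0.5,1]
    - [-0.2,0.6,0.2,1]
    - [-0.2,0.7,0.1,1]
    - [-0.2,0.7,0,1]
    - [-0.2,0.7,0,1]
    - [-0.2,0.7,0,1]
    - [-0.2,0.7,0,0.5]

```text
time_s: 20.4
position: [0.4454, 0.0255, 0.1691]
ee_rot: [0.0, 0.119, 0.993, 0.0]
contact_force: [1.1, 0.6, -1.7]
grip_width: 0.0116
grip_force: 60.2
```

Emit:
jog_arm:
  increments:
    - [-0.2,0.7,0,0]
    - [-0.1,0.7,0,0]
    - [-0.1,0.6,0,0]
    - [-0.1,0.6,0,0]
    - [0,0.6,0,0]
    - [0,0.5,0,0]
    - [0,0.1,0,0]
    - [0,0,0,0]
    - [0,0,0,0]

```text
time_s: 21.3
position: [0.4213, 0.2135, 0.1687]
ee_rot: [0.0, 0.12, 0.993, -0.0]
contact_force: [-0.9, -0.0, -1.5]
grip_width: 0.0119
grip_force: 60.2
```

```bash
python3 - <<'E'
from h import *
st(); p=arm.sense()["position"]; yaw=-.243; d=np.array([np.cos(yaw),np.sin(yaw),0])
base=p+[0,0,.0113]
for n in("wrist","side","top"):
    c=cam(n); m=redmask(c); nn,l,s,ce=cv2.connectedComponentsWithStats(m)
    u0,v0=proj(c,base+[0,0,.016]); print(n,"pred skirt ctr",(round(u0,1),round(v0,1)),"pointer",np.round(proj(c,base+d*.022+[0,0,.036]),1),"skirt ext",[np.round(proj(c,base+[.025*np.cos(t),.025*np.sin(t),.008]),1).tolist() for t in np.arange(4)*np.pi/2])
    for i in range(1,nn):
        if s[i,4]>40: print(s[i],np.round(ce[i],1))
E
```

```text
t 21.3 p [0.4213 0.2135 0.1687] psi 2.9 F [-0.9 -0.  -1.5] M [-0.    0.02  0.01] w 0.0119 60.2 q [ 0.4  -0.26  1.62 -0.    1.78 -0.93]
wrist pred skirt ctr (np.float64(253.4), np.float64(243.8)) pointer [253.2 299.6] skirt ext [[263.1, 271.8], [294.5, 228.1], [243.0, 199.1], [213.4, 245.9]]
[ 212  202   86   97 3323] [254.5 239.1]
[  7 228  52  36 880] [ 34.5 246.1]
side pred skirt ctr (np.float64(284.0), np.float64(210.2)) pointer [272.8 198.5] skirt ext [[270.3, 213.2], [283.0, 220.9], [297.5, 214.9], [284.6, 207.7]]
[266 200  31  24 399] [282.7 213.7]
[304 204  17  17 206] [311.8 212.4]
top pred skirt ctr (np.float64(137.1), np.float64(224.1)) pointer [137.6 213.9] skirt ext [[138.6, 213.2], [126.9, 224.1], [137.5, 235.3], [149.1, 224.4]]
[257 208  18  18 238] [265.7 216.4]
[138 214  11   8  47] [142.8 217.7]
[269 246  18  19 232] [277.8 254.7]
```

Emit:
jog_arm:
  increments:
    - [0.09,-0.3,0,0]
    - [0.09,-0.31,0,0]
    - [0,0,-0.4,0]
    - [0,0,-0.4,0]
    - [0,0,-0.3,0]
    - [0,0,0,0]
    - [0,0,0,0]

```text
time_s: 22.15
position: [0.4302, 0.1836, 0.1139]
ee_rot: [-0.0, 0.12, 0.993, -0.0]
contact_force: [-0.6, 0.4, -0.8]
grip_width: 0.0114
grip_force: 60.2
```

```bash
python3 - <<'E'
from h import *
st(); p=arm.sense()["position"]; base=p+[0,0,.0113]
c=cam("side"); m=redmask(c); print(np.round(proj(c,base+[0,0,.008]),1),[np.round(proj(c,base+[s*.025,0,.008]),1).tolist() for s in(1,-1)],"bottom front",proj(c,base+[0,.025,0]))
n,l,s,ce=cv2.connectedComponentsWithStats(m); print([ (x,y) for x,y in zip(s[1:].tolist(),np.round(ce[1:],1).tolist()) if x[4]>30])
i=1+np.argmax([x[4] for x in s[1:]])
for r in range(s[i,1],s[i,1]+s[i,3]): q=np.where(l[r]==i)[0]; print(r,q.min(),q.max(),end="; ")
E
```

```text
t 22.15 p [0.4302 0.1836 0.1139] psi 2.9 F [-0.6  0.4 -0.8] M [ 0.02 -0.    0.04] w 0.0114 60.2 q [ 0.33 -0.27  1.73 -0.    1.68 -1.  ]
[279.2 230.7] [[266.6, 229.9], [291.9, 231.5]] bottom front (np.float64(278.2399757306634), np.float64(241.05261386585215))
[([304, 204, 17, 17, 206], [311.8, 212.5]), ([267, 218, 24, 23, 315], [278.7, 230.8])]
218 268 271; 219 268 285; 220 268 287; 221 269 289; 222 269 289; 223 269 289; 224 269 289; 225 268 289; 226 268 289; 227 267 289; 228 267 289; 229 267 290; 230 267 290; 231 267 290; 232 267 290; 233 267 289; 234 267 289; 235 268 289; 236 269 289; 237 270 288; 238 271 286; 239 274 284; 240 276 279;
```

The knob sits where predicted, within 1 mm. Descending onto the spindle.

Emit:
jog_arm:
  increments:
    - [0,-0.01,-0.12,0]
    - [0,0,-0.12,0]
    - [0,0,-0.06,0]
    - [0,0,-0.06,0]
    - [0,0,0,0]

```text
time_s: 22.7
position: [0.43, 0.1833, 0.095]
ee_rot: [-0.0, 0.12, 0.993, -0.0]
contact_force: [0.1, 0.1, -0.6]
grip_width: 0.0113
grip_force: 60.2
```

```bash
python3 -c "
from h import *
st()"
```

```text
t 22.7 p [0.43   0.1833 0.095 ] psi 2.901 F [ 0.1  0.1 -0.6] M [-0.07 -0.04  0.  ] w 0.0113 60.2 q [ 0.33 -0.27  1.76 -0.    1.65 -1.  ]
```

Emit:
jog_arm:
  increments:
    - [0,0,-0.04,0]
    - [0,0,-0.04,0]
    - [0,0,0,0]

```text
time_s: 23.0
position: [0.4301, 0.1833, 0.0913]
ee_rot: [-0.0, 0.12, 0.993, -0.0]
contact_force: [-0.6, -0.1, -1.3]
grip_width: 0.0115
grip_force: 60.2
```

```bash
python3 -c "
from h import *
st()"
```

```text
t 23.0 p [0.4301 0.1833 0.0913] psi 2.901 F [-0.6 -0.1 -1.3] M [ 0.01 -0.06  0.02] w 0.0115 60.2 q [ 0.33 -0.27  1.76  0.    1.64 -1.  ]
```

The bore is about 7 mm on with no force. Continuing.

Emit:
jog_arm:
  increments:
    - [0,0,-0.04,0]
    - [0,0,-0.04,0]
    - [0,0,-0.04,0]
    - [0,0,0,0]

```text
time_s: 23.4
position: [0.4301, 0.1832, 0.0852]
ee_rot: [-0.0, 0.12, 0.993, -0.0]
contact_force: [0.7, 0.2, -1.6]
grip_width: 0.0114
grip_force: 60.2
```

```bash
python3 -c "
from h import *
st()"
```

```text
t 23.4 p [0.4301 0.1832 0.0852] psi 2.901 F [ 0.7  0.2 -1.6] M [-0.01 -0.08 -0.01] w 0.0114 60.2 q [ 0.33 -0.26  1.77 -0.    1.63 -1.  ]
```

Emit:
jog_arm:
  increments:
    - [0,0,-0.03,0]
    - [0,0,-0.03,0]
    - [0,0,0,0]

```text
time_s: 23.7
position: [0.4305, 0.1834, 0.0832]
ee_rot: [0.0, 0.12, 0.993, 0.0]
contact_force: [-1.1, -0.1, 3.7]
grip_width: 0.0114
grip_force: 60.8
```

```bash
python3 -c "
from h import *
st()"
```

```text
t 23.7 p [0.4305 0.1834 0.0832] psi 2.901 F [-1.1 -0.1  3.7] M [-0.06  0.14 -0.02] w 0.0114 60.8 q [ 0.33 -0.26  1.78 -0.    1.63 -1.  ]
```

Fully on, with spring contact at the expected height. Pressing down.

Emit:
jog_arm:
  increments:
    - [0,0,-0.04,0]
    - [0,0,-0.04,0]
    - [0,0,-0.03,0]
    - [0,0,0,0]
  squeeze: 90

```text
time_s: 24.1
position: [0.4284, 0.1846, 0.078]
ee_rot: [-0.002, 0.12, 0.993, 0.001]
contact_force: [-11.0, 4.9, 7.7]
grip_width: 0.0109
grip_force: 112.6
```

```bash
python3 -c "
from h import *
st()"
```

```text
t 24.1 p [0.4284 0.1846 0.078 ] psi 2.902 F [-11.    4.9   7.7] M [ 0.98  2.57 -0.42] w 0.0109 112.6 q [ 0.33 -0.26  1.78  0.    1.62 -1.  ]
```

Emit:
jog_arm:
  increments:
    - [0,0,-0.04,0]
    - [0,0,0,0]

```text
time_s: 24.3
position: [0.4285, 0.1847, 0.0777]
ee_rot: [-0.001, 0.119, 0.993, 0.001]
contact_force: [-8.9, 0.8, 11.5]
grip_width: 0.0102
grip_force: 117.9
```

```bash
python3 -c "
from h import *
st()"
```

```text
t 24.3 p [0.4285 0.1847 0.0777] psi 2.902 F [-8.9  0.8 11.5] M [ 1.01  1.54 -0.1 ] w 0.0102 117.9 q [ 0.33 -0.26  1.79  0.    1.62 -1.  ]
```

Emit:
jog_arm:
  increments:
    - [0,0,0,0]
    - [0,0,0,0]
    - [0,0,0,0]
  squeeze: 60

```text
time_s: 24.6
position: [0.4292, 0.1846, 0.0777]
ee_rot: [-0.0, 0.119, 0.993, 0.001]
contact_force: [-0.5, -1.4, 9.2]
grip_width: 0.0103
grip_force: 109.8
```

```bash
python3 - <<'E'
from h import *
st(); p=arm.sense()["position"]; base=p+[0,0,.0113]
c=cam("side"); m=redmask(c); print(np.round(proj(c,base+[0,0,.008]),1),"bottom pred if pressed",proj(c,[.4303,.1829+.025,.0895]),"unpressed",proj(c,[.4303,.1829+.025,.0955]))
n,l,s,ce=cv2.connectedComponentsWithStats(m); i=1+np.argmax([x[4] for x in s[1:]]); print(s[i])
for r in range(s[i,1],s[i,1]+s[i,3]): q=np.where(l[r]==i)[0]; print(r,q.min(),q.max(),end="; ")
save(c,"fin")
E
```

```text
t 24.6 p [0.4292 0.1846 0.0777] psi 2.902 F [-0.5 -1.4  9.2] M [-0.56  0.73  0.17] w 0.0103 109.8 q [ 0.33 -0.26  1.79  0.    1.62 -1.  ]
[279.2 246.3] bottom pred if pressed (np.float64(277.74372402107565), np.float64(256.1163733543236)) unpressed (np.float64(277.8229035863598), np.float64(253.59511506994505))
[266 234  24  23 330]
234 267 271; 235 267 286; 236 267 287; 237 267 287; 238 267 287; 239 267 287; 240 267 287; 241 267 287; 242 266 288; 243 266 288; 244 266 288; 245 266 288; 246 266 288; 247 266 288; 248 267 289; 249 267 289; 250 267 289; 251 267 289; 252 267 288; 253 268 287; 254 269 286; 255 271 284; 256 274 279;
```

Emit:
jog_arm:
  increments:
    - [0,0,-0.03,0]
    - [0,0,0,0]
    - [0,0,0,0]

```text
time_s: 24.95
position: [0.4292, 0.1846, 0.0774]
ee_rot: [-0.0, 0.119, 0.993, 0.001]
contact_force: [-12.7, 0.5, 26.6]
grip_width: 0.0106
grip_force: 131.8
```

```bash
python3 -c "
from h import *
st()"
```

```text
t 24.95 p [0.4292 0.1846 0.0774] psi 2.902 F [-12.7   0.5  26.6] M [0.21 1.65 0.42] w 0.0106 131.8 q [ 0.33 -0.26  1.79  0.    1.62 -1.  ]
```

Emit:
jog_arm:
  increments:
    - [0,0,-0.03,0]
    - [0,0,0,0]
    - [0,0,0,0]

```text
time_s: 25.25
position: [0.4307, 0.1845, 0.0771]
ee_rot: [0.001, 0.12, 0.993, 0.002]
contact_force: [-16.0, -1.3, 31.8]
grip_width: 0.0107
grip_force: 134.9
```

```bash
python3 -c "
from h import *
st()"
```

```text
t 25.25 p [0.4307 0.1845 0.0771] psi 2.901 F [-16.   -1.3  31.8] M [-0.22  3.28 -0.1 ] w 0.0107 134.9 q [ 0.33 -0.26  1.79  0.    1.61 -1.  ]
```

Fz climbs steeply after 6 mm of travel, so the spindle is at its stop. I'll ease off slightly, settle, and verify.

Emit:
jog_arm:
  increments:
    - [0,0,0.015,0]
    - [0,0,0,0]
    - [0,0,0,0]
    - [0,0,0,0]
    - [0,0,0,0]
    - [0,0,0,0]

```text
time_s: 25.85
position: [0.4294, 0.1846, 0.0773]
ee_rot: [0.0, 0.12, 0.993, 0.002]
contact_force: [-22.3, 2.1, 30.7]
grip_width: 0.0101
grip_force: 129.8
```

```bash
python3 - <<'E'
from h import *
st(); c=cam("side"); m=redmask(c); n,l,s,ce=cv2.connectedComponentsWithStats(m); i=1+np.argmax([x[4] for x in s[1:]]); print(s[i]); 
for _ in range(4): cam("side"); st()
E
```

```text
t 25.85 p [0.4294 0.1846 0.0773] psi 2.902 F [-22.3   2.1  30.7] M [ 0.32  3.96 -0.39] w 0.0101 129.8 q [ 0.33 -0.26  1.79  0.    1.62 -1.  ]
[266 234  23  23 327]
t 25.95 p [0.4293 0.1847 0.0774] psi 2.902 F [-20.6   2.5  31.9] M [ 0.33  4.15 -0.46] w 0.0105 133.0 q [ 0.33 -0.26  1.79  0.    1.62 -1.  ]
t 26.0 p [0.4299 0.1847 0.0774] psi 2.902 F [-8.3  0.9 20.5] M [-0.13  1.24 -0.2 ] w 0.011 115.4 q [ 0.33 -0.26  1.79  0.    1.62 -1.  ]
t 26.05 p [0.4302 0.1845 0.0773] psi 2.902 F [-6.7  0.7 12.2] M [-0.04  2.34 -0.48] w 0.0107 121.0 q [ 0.33 -0.26  1.79  0.    1.62 -1.  ]
t 26.1 p [0.4304 0.1844 0.0772] psi 2.902 F [-13.6  -2.1  22.9] M [-0.67  1.98 -0.47] w 0.0103 122.5 q [ 0.33 -0.26  1.79  0.    1.61 -1.  ]
```

Emit:
jog_arm:
  increments:
    - [0,0,0,0]
    - [0,0,0,0]
    - [0,0,0,0]
    - [0,0,0,0]
    - [0,0,0,0]
  squeeze: 35

```text
time_s: 26.6
position: [0.4295, 0.1846, 0.0773]
ee_rot: [0.0, 0.12, 0.993, 0.002]
contact_force: [-20.3, 2.9, 26.3]
grip_width: 0.0104
grip_force: 122.1
```

```bash
python3 - <<'E'
from h import *
st()
for _ in range(6): cam("side"); st()
c=cam("side"); m=redmask(c); n,l,s,ce=cv2.connectedComponentsWithStats(m); i=1+np.argmax([x[4] for x in s[1:]]); print(s[i],ce[i])
E
```

```text
t 26.6 p [0.4295 0.1846 0.0773] psi 2.902 F [-20.3   2.9  26.3] M [-0.05  3.54  0.06] w 0.0104 122.1 q [ 0.33 -0.26  1.79  0.    1.62 -1.  ]
t 26.65 p [0.4298 0.1846 0.0773] psi 2.902 F [-9.6 -1.3 20.7] M [-0.6   2.61 -0.  ] w 0.0107 126.2 q [ 0.33 -0.26  1.79  0.    1.62 -1.  ]
t 26.7 p [0.4295 0.1846 0.0774] psi 2.902 F [-22.    1.4  27.3] M [ 0.01  3.32 -0.04] w 0.0107 126.8 q [ 0.33 -0.26  1.79  0.    1.62 -1.  ]
t 26.75 p [0.4294 0.1847 0.0774] psi 2.902 F [-14.3   1.6  26.3] M [-0.37  1.88  0.13] w 0.0105 121.6 q [ 0.33 -0.26  1.79  0.    1.62 -1.  ]
t 26.8 p [0.4298 0.1846 0.0773] psi 2.902 F [-15.    1.6  24.7] M [-0.08  2.08  0.18] w 0.0107 121.2 q [ 0.33 -0.26  1.79  0.    1.62 -1.  ]
t 26.85 p [0.4299 0.1847 0.0772] psi 2.902 F [-8.2 -0.4 15.5] M [-0.33  2.34 -0.01] w 0.0103 118.8 q [ 0.33 -0.26  1.79  0.    1.62 -1.  ]
t 26.9 p [0.4302 0.1845 0.0772] psi 2.902 F [-13.2   0.4  22.6] M [-0.63  2.19 -0.34] w 0.0105 122.9 q [ 0.33 -0.26  1.79  0.    1.62 -1.  ]
[266 234  24  23 326] [276.96625767 247.04294479]
```

```bash
python3 -c "
from h import *
print(arm.sign_off()); st()"
```

```text
the job is handed in; nothing more can be done
None
the job is handed in; nothing more can be done
```

I turned the collar clockwise to its stop, fitted the red knob along the flat and pressed it to the end of its 6 mm travel; the gripper still holds it down at about 15–27 N, though the grip reads about 120 N against the 35 N set and trembles slightly.

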